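# Load the adapter plate under the fixture's spring clip

## Task

Load the flat adapter plate into the holding fixture: press the paddle of the spring clip down with one fingertip so that the clip's foot lifts, and while you keep it down push the plate along its channel with the other finger, beneath the foot, until it is fully home against the end stop; only then let the clip spring back down onto the plate and leave everything clear. Do not pinch or lift the plate, and leave the tools and parts lying around where they are.

Things in the scene. Friction and masses are not known exactly. Their poses are not given: they have to be found in the camera images.
- fixture: Holding fixture fixed to the bench: dark steel deck 180 x 76 mm, 30 mm high. Origin on the bench under the deck's middle; +x is the push direction, +y the side where the clip's paddle overhangs, z up. 'Fixture x, y' below are mm in this frame. The channel runs along x, centred on y = 0, between guide rails with inner faces at y = -23 and +23, 8 mm (-y) and 6 mm (+y) high.
- deck (a point): Middle of the deck's top surface, fixture (0, 0, 30) mm, same axes. Above the channel nothing stands between fixture x = -90 and x = 30. The clip's hinge pin runs along x at y = 28, 14 mm above the deck, its two lugs (at x = -87 and 60) reach 21 mm above the deck. Beyond y = 41 the space under the paddle is free down to the bench.
- stop_face (a point): Foot of the end stop's face, middle of the channel, fixture (70, 0, 30) mm; the stop is 14 mm high. The plate's leading edge rests on it when home: plate origin then at fixture x = 40, its rear edge at x = 10.
- clip: Spring clip, a rigid steel rocker on the hinge; origin on the pin at fixture (0, 28, 44) mm, axes parallel to the fixture's at rest. Pressing its paddle (+y side) down turns it about -x, foot (over the channel) up, from 0 to 0.56 rad. It takes about 3 N on the paddle's middle to begin, 6.5 N at 0.40 rad, 8 N at the limit, and springs back when let go. At rest the foot blocks the plate.
- clip_paddle (a point): Middle of the upper face of the paddle, a flat strip 140 mm long (fixture x = -85 to 55, so a finger can slide along it during the push) and 24 mm wide. At rest it slopes up outwards by 0.40 rad, this point 18 mm above the deck at y = 61. Pressed 0.40 rad it is level, y = 48 to 72, 5 mm above the deck (half the plate's height), and the foot is well clear of the plate.
- clip_foot (a point): Underside of the clip's foot at its front end (fixture x = 30, y = -4 at rest). The foot is a round-bottomed bar 8 mm wide from x = 30 to 55. Its height above the deck: 3 mm at rest, 10 mm when it rests on the plate, 16 mm with the clip at 0.40 rad, 21 mm at the limit.
- plate: Flat aluminium adapter plate, 60 (x) x 42 (y) x 10 (z) mm, 60 to 80 g, one large and two small round dark marks on top. Lies loose on the deck in the channel (2 mm of play each side) in front of the clip's foot, its origin starting at fixture x = -28 to -8. Origin at the centre of its underside, x along the push.
- spare_plate: Another adapter plate of the same shape, lying on the bench, not on the fixture: leave alone. Origin at the centre of its underside.
- screwdriver: Screwdriver, 180 mm, lying on the bench: leave alone.
- wrench: Wrench, 150 mm, lying on the bench: leave alone.
- socket: Steel socket, 24 mm across, 28 mm high, standing on the bench beyond the end stop: leave alone.
- spark_plug: Spark plug, 22 mm across, 46 mm high, standing on the bench beyond the end stop: leave alone.
- grease_jar: Small jar, 52 mm across, 55 mm high, on the bench on the paddle's side: leave alone.
There are look-alikes about, which are no part of the job. Leave any green look-alike of the fixture alone. What is shaped like the plate but brown is not meant.

How it is judged:
By the outcome, as a careful person would: the job done as asked, in the order asked, and still so for the second after the job is handed in, with the robot touching nothing.
It also fails if it takes over 38 s, if anything falls off the work surface, if the arm or the gripper's body presses on something with over 40 N, if the wrist force passes 120 N, or if a joint passes its speed limit or range.

## Robot

A 6-joint arm with a two-finger parallel gripper is mounted at the origin on the work surface. World frame = base frame: x ahead of the robot, y to its left, z up, the work surface at z = 0. Lengths are in m, angles in rad, forces in N, time in s.
With the tool pointing down it reaches from about 0.4 to 0.825 m from the base axis. Payload 7 kg.
Tool frame: the origin (TCP) lies between the finger pads; the fingertips stand 11 mm ahead of it and the grasp point (between the pads) lies 8 mm behind it (arm.tips_ahead is the distance from the TCP to the fingertips, in m); z points along the fingers, x is the direction in which the jaws open and shut, and the axes are right-handed (so a half turn about z gives the same grasp; the last joint's range is limited). The gripper opens to 88 mm and grips with 3 to 60 N. Pads are 19 mm wide; open, the fingers measure 130 mm over their backs; the gripper's body (78 mm by 193 mm) begins 47 mm behind the grasp point.
Start: joints at [-0.845, 0.359, 0.012, 0, -1.224, -0.288], TCP at [0.286, -0.611, 0.238] pointing down, gripper open.
Joint ranges: [-3.07, 3.07], [-1.43, 2.12], [-1.02, 1.25], [-3.03, 1.67], [-3.05, -0], [-3.03, 3.03]. Speed limits (rad/s): [2.39, 2.39, 3.01, 3.14, 3.14, 3.14].

## Interface

Orientations are given as [roll, pitch, yaw] about the fixed x, y, z axes, in that order (R = Rz(yaw) Ry(pitch) Rx(roll)).
In Python, from station import arm, optics, finder gives the robot as it stands. The module is installed in compiled form; this text tells all that it offers.
- The arm moves only by the tool apply_moves, never from a script. Its argument "increments" is one flat list of numbers, 6 for each row, row after row: the shift along the world's x, y, z in m, then the turn, a rotation vector about the world's x, y, z in rad. In form: [tx, ty, tz, rx, ry, rz, tx, ty, tz, rx, ry, rz, ...]. A call has 1 to 20 rows; each row shifts and turns the pose as measured when the row begins; what a row does not reach is not made up. A row lasts 1/12 s, in which the tool goes at most 41.7 mm and 7.16 degrees, less where a joint would pass 70% of its speed; a pose out of reach is approached as far as the arm can. A call with a gripper value outside its range is refused whole. "hand" is the closure, from 0 (fully open) to 1 (shut), set as the call begins (left out, the last holds). The fingers move at their own pace and stop on an object; "force" is the grip in N (left out, the last holds). Time passes only in rows, so rows that do not move let the fingers close. It gives the time, the measured TCP pose, the force and the opening at its end, in the units of the state.
- arm.get_state(): the state, without advancing time (a new reading comes with each control period).
- optics.grab_frame(name): name is "scene" or "side" or "wrist"; returns the picture (400x640x3 uint8, red, green, blue); there is no depth.
- optics.camera_model(name): a dict with "fx", "fy", "cx", "cy" (pixels), "dist_coeffs" ([k1, k2, p1, p2, k3] as OpenCV has them; the pictures are not rectified), "world_to_cam" (4x4, takes a point from world to camera coordinates); the wrist camera has in their place "T_tool_cam" (4x4, takes a point from camera to tool coordinates, whose origin is the TCP and whose axes are the tool frame's). Camera axes: x right, y up, looking along -z (the intrinsics and any distortion apply to the point x, -y, -z); pixel columns grow to the right and rows downward; lengths in m; the calibration is good to about 2 mm. A picture is of the moment at which its call begins: read the wrist's pose just before it. camera_model takes no time and is no camera call.
- arm.job_done(): hands the job in, once; it reports no verdict.
Trained networks look in the newest picture that a camera, given by its name, has taken for a name from the list of things; names that differ only in an ending like _2 or _b are one class to them, and where a whole thing is asked for, a point or a joint stands for the part that bears it (a point fixed in the world has none). Each returns a list of dicts, best first, with "conf" (0 to 1); they miss things now and then, are a little off and sometimes report something else, mostly with a low value. They report only what shows in the picture. A call takes as long as a camera call. They do not tell look-alikes from the thing itself.
- finder.find_in(camera, name): "box" ([left, top, right, bottom] in pixels, round what is visible of it).
- finder.landmark_of(camera, name): "point" ([column, row] in pixels: a listed point, or the origin of a listed thing).
The state is a dict: "t": time; "q": joint angles; "qd": joint speeds; "joint_efforts": joint torques, N m; "eef_pos": TCP position; "ee_rot": TCP orientation; "force": force on the tool from outside, world axes, zero at the start; "moment": the same for the moment, N m; "width": finger opening in m.
Only numpy, scipy, OpenCV 4.12 (cv2) and the standard library are available. Lean on these libraries where they do the work, as an engineer would, in place of code of your own. Each camera call takes 0.05 s, during which the arm holds its last target. There are 200 camera calls.

## Working session

There is one attempt and no reset: what is moved stays moved. The work goes in short steps, Python scripts to look and compute and a tool call to move; the robot and the scene stay as the last step left them, time stands still between calls to the robot, and variables do not carry over. Pictures are saved under pics/ and viewed, about 8 in all and at most 12, crops included, and the job is handed in when it is done.

Besides the shell and the picture viewer there is one more tool, called as name(argument=value, ...) on one line, values as JSON. apply_moves: Moves the arm, as the interface text tells. Its arguments: {"type":"object","properties":{"increments":{"type":"array"},"hand":{"type":"number"},"force":{"type":"number"}},"required":["increments"]}

```bash
mkdir -p pics; ls
python3 - <<'E'
from station import arm, optics, finder
import cv2, numpy as np
s=arm.get_state(); print(s['t'],s['eef_pos'],s['ee_rot'],s['width'],s['force'],arm.tips_ahead)
for c in ("scene","side"):
    im=optics.grab_frame(c); cv2.imwrite(f"pics/{c}0.png",im[:,:,::-1])
    m=optics.camera_model(c); print(c,m['fx'],m['cx'],m['dist_coeffs'],np.round(np.array(m['world_to_cam']),3).tolist())
    for n in ("fixture","deck","stop_face","clip_paddle","clip_foot","clip","plate"):
        print(n,[(np.round(d['point']).tolist(),round(d['conf'],2)) for d in finder.landmark_of(c,n)])
print(arm.get_state()['t'])
E
```

```text
pics
0.0 [ 0.28596984 -0.6109379   0.23664922] [-3.14147382e+00 -1.60504700e-03  2.00846447e+00] 0.08758684802936889 [ 0.13447492  0.55424489 -0.17703608] 0.011
scene 372.68138026751944 329.53311837937525 [-0.00773825  0.          0.          0.          0.        ] [[0.175, 0.984, 0.012, -0.174], [-0.604, 0.098, 0.791, 0.268], [0.777, -0.145, 0.612, -1.302], [0.0, 0.0, 0.0, 1.0]]
fixture [([350.0, 222.0], 0.91), ([390.0, 169.0], 0.66)]
deck [([344.0, 215.0], 0.89), ([388.0, 160.0], 0.85)]
stop_face [([383.0, 173.0], 0.78), ([343.0, 233.0], 0.77)]
clip_paddle [([377.0, 205.0], 0.73), ([412.0, 153.0], 0.63)]
clip_foot [([382.0, 165.0], 0.87), ([347.0, 220.0], 0.68)]
clip [([401.0, 156.0], 0.89), ([362.0, 209.0], 0.69)]
plate [([309.0, 180.0], 0.69), ([324.0, 261.0], 0.63), ([347.0, 210.0], 0.53)]
side 426.474743873997 322.8029843609443 [-0.01528031  0.          0.          0.          0.        ] [[-0.832, -0.554, 0.02, 0.491], [0.381, -0.545, 0.747, -0.189], [-0.403, 0.629, 0.665, -0.762], [0.0, 0.0, 0.0, 1.0]]
fixture [([305.0, 221.0], 0.98), ([352.0, 333.0], 0.67)]
deck [([352.0, 320.0], 0.75), ([306.0, 209.0], 0.72), ([295.0, 214.0], 0.31)]
stop_face [([337.0, 292.0], 0.84), ([282.0, 194.0], 0.8), ([308.0, 214.0], 0.69), ([287.0, 221.0], 0.16)]
clip_paddle [([288.0, 223.0], 0.95), ([324.0, 336.0], 0.64)]
clip_foot [([298.0, 202.0], 0.88), ([346.0, 304.0], 0.68), ([285.0, 184.0], 0.59), ([304.0, 223.0], 0.49)]
clip [([336.0, 323.0], 0.81), ([296.0, 215.0], 0.8)]
plate [([313.0, 216.0], 0.8), ([404.0, 243.0], 0.55)]
0.8
```

Run:
```python
import cv2, numpy as np
a=cv2.imread("pics/scene0.png")[110:310,240:480]; b=cv2.imread("pics/side0.png")[150:380,190:466]
cv2.imwrite("pics/scene0c.png",cv2.resize(a,None,fx=3.2,fy=3,interpolation=cv2.INTER_CUBIC))
cv2.imwrite("pics/side0c.png",cv2.resize(b,None,fx=2.5,fy=2.5,interpolation=cv2.INTER_CUBIC))
```

```text
(no output)
```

View pics/scene0c.png

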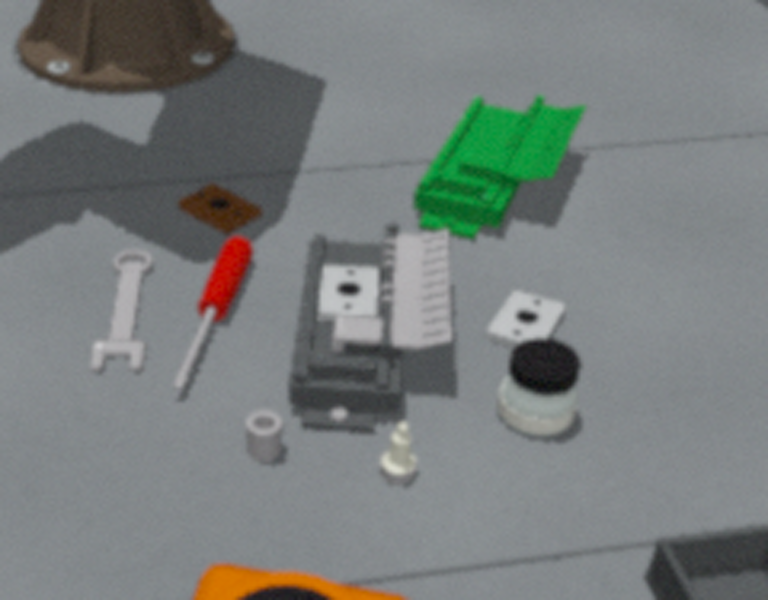

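View pics/side0c.png

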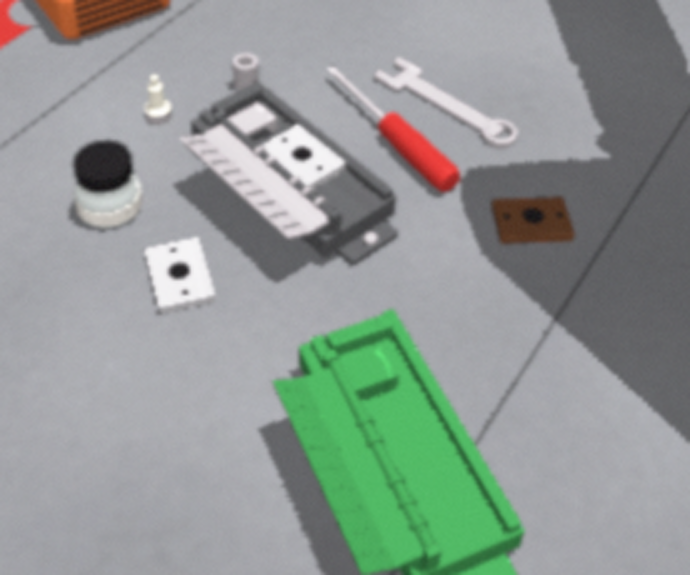

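The dark steel fixture at scene (348,217) / side (305,215) with the white plate on it is the one meant. I leave the green one at scene (395,165), the brown plate at (309,180) and the spare plate on the bench at (405,215). The crops confirm the choice, so next I fit the fixture pose.

```bash
cat > h.py <<'E'
from station import arm, optics, finder
import cv2, numpy as np
from scipy.optimize import least_squares
from scipy.spatial.transform import Rotation as R
M={"fixture":(0,0,0),"deck":(0,0,30),"stop_face":(70,0,30),"clip_paddle":(0,61,48),"clip_foot":(30,-4,33),"clip":(0,28,44)}
def W2C(c):
    m=optics.camera_model(c)
    if c=="wrist":
        s=arm.get_state(); T=np.eye(4); T[:3,:3]=R.from_euler('xyz',s['ee_rot']).as_matrix(); T[:3,3]=s['eef_pos']
        return m,np.linalg.inv(T@np.array(m['T_tool_cam']))
    return m,np.array(m['world_to_cam'])
def proj(cm,P):
    m,w=cm; p=np.atleast_2d(P)@w[:3,:3].T+w[:3,3]; p=p*[1,-1,-1]
    K=np.array([[m['fx'],0,m['cx']],[0,m['fy'],m['cy']],[0,0,1]])
    return cv2.projectPoints(p,np.zeros(3),np.zeros(3),K,np.array(m['dist_coeffs']))[0][:,0]
def toW(f,P):
    P=np.atleast_2d(P)/1000; c,s=np.cos(f[2]),np.sin(f[2])
    return np.c_[f[0]+c*P[:,0]-s*P[:,1],f[1]+s*P[:,0]+c*P[:,1],P[:,2]]
def fit(obs,f0): # obs: list (cammodel,fixture pt mm,pixel)
    r=lambda f:np.concatenate([(proj(c,toW(f,p))[0]-px) for c,p,px in obs])
    s=least_squares(r,f0,loss='soft_l1',f_scale=2); return s.x,r(s.x).reshape(-1,2)
E
python3 - <<'E'
from h import *
S={"fixture":(350,222),"deck":(344,215),"stop_face":(343,233),"clip_paddle":(377,205),"clip_foot":(347,220),"clip":(362,209)}
D={"fixture":(305,221),"deck":(306,209),"stop_face":(282,194),"clip_paddle":(288,223),"clip_foot":(298,202),"clip":(296,215)}
a,b=W2C("scene"),W2C("side")
o=[(a,M[k],S[k]) for k in M]+[(b,M[k],D[k]) for k in M]
for y0 in (0,.5,-.5):
    f,r=fit(o,[.55,0,y0]); print(f,np.abs(r).max(1).round(1))
# plate origin x along channel (side + scene, z=30)
p=least_squares(lambda u:np.concatenate([proj(a,toW(f,(u[0],0,30)))[0]-(347,210),proj(b,toW(f,(u[0],0,30)))[0]-(313,216)]),[-18]); print(p.x,p.fun)
T=toW(f,[(-75,28,60)]); print(T)
s=arm.get_state(); print(R.from_euler('xyz',s['ee_rot']).as_matrix().round(2))
print(optics.camera_model("wrist"))
E
```

```text
[ 0.54840738  0.12419901 -0.15008643] [2.  4.5 7.6 2.  0.7 1.2 1.5 2.  1.7 3.2 0.5 2.1]
[ 0.54840739  0.12419898 -0.15008477] [2.  4.5 7.6 2.  0.7 1.2 1.5 2.  1.7 3.2 0.5 2.1]
[ 0.54840739  0.12419899 -0.15008479] [2.  4.5 7.6 2.  0.7 1.2 1.5 2.  1.7 3.2 0.5 2.1]
[-17.49677807] [ 1.04416876 -1.53132879 -0.42946945 -0.95472094]
[[0.47843713 0.16309837 0.06      ]]
[[-0.42  0.91  0.  ]
 [ 0.91  0.42 -0.  ]
 [-0.    0.   -1.  ]]
{'fx': 293.78252917003886, 'fy': 293.78252917003886, 'cx': 316.0258645598107, 'cy': 198.37843767654707, 'dist_coeffs': array([-0.00473628,  0.        ,  0.        ,  0.        ,  0.        ]), 'T_tool_cam': array([[ 9.99999851e-01, -6.87462707e-05,  5.40926074e-04,
        -3.80522831e-05],
       [ 7.20076247e-05, -9.66683427e-01, -2.55974894e-01,
        -6.80615963e-02],
       [ 5.40501591e-04,  2.55974895e-01, -9.66683279e-01,
        -1.46139873e-01],
       [ 0.00000000e+00,  0.00000000e+00,  0.00000000e+00,
         1.00000000e+00]])}
```

apply_moves(increments=[0.0113,0.038,0,0,0,-0.03,0.0113,0.038,0,0,0,-0.03,0.0113,0.038,0,0,0,-0.03,0.0113,0.038,0,0,0,-0.03,0.0113,0.038,0,0,0,-0.03,0.0113,0.038,0,0,0,-0.03,0.0113,0.038,0,0,0,-0.03,0.0113,0.038,0,0,0,-0.03,0.0113,0.038,0,0,0,-0.03,0.0113,0.038,0,0,0,-0.03,0.0113,0.038,0,0,0,-0.03,0.0113,0.038,0,0,0,-0.03,0.0113,0.038,0,0,0,-0.03,0.0113,0.038,0,0,0,-0.03,0.0113,0.038,0,0,0,-0.03,0.0113,0.038,0,0,0,-0.03,0.0113,0.038,0,0,0,-0.03,0.0113,0.038,0,0,0,-0.03,0.0113,0.038,0,0,0,-0.03,0.0113,0.038,0,0,0,-0.03], hand=0.55)

```text
t: 2.47
eef_pos: [0.5112, 0.1782, 0.2407]
ee_rot: [3.129, -0.006, 1.372]
force: [0.6, 0.1, -0.0]
width: 0.0393
```

Run:
```python
from h import *
optics.grab_frame("side")
s=arm.get_state(); im=optics.grab_frame("wrist"); m=optics.camera_model("wrist"); 
w=W2C("wrist")
print(s['eef_pos'],s['ee_rot'],s['q'])
obs=[]
for n in M:
    d=finder.landmark_of("wrist",n); print(n,[(np.round(e['point'],1).tolist(),round(e['conf'],2)) for e in d])
    if d: obs.append((w,M[n],d[0]['point']))
f,r=fit(obs,[.548,.124,-.15]); print(f,r.round(1).tolist())
d=finder.landmark_of("wrist","plate"); print('plate',[(e['point'],e['conf']) for e in d])
v=im[:,:,::-1].copy()
for x in(-90,0,70,90):
  for y in(-38,-23,0,23,38):
    c=proj(w,toW(f,(x,y,30)))[0]; cv2.circle(v,tuple(int(t*16) for t in c),24,(0,0,255),-1,shift=4)
for x in(-85,0,55): 
    c=proj(w,toW(f,(x,61,48)))[0]; cv2.circle(v,tuple(int(t*16) for t in c),24,(255,0,0),-1,shift=4)
np.save("w1.npy",im); cv2.imwrite("pics/w1.png",cv2.resize(v,(800,500)))
np.save("w1c.npy",w[1])
```

```text
[0.51384161 0.18365757 0.24027894] [ 3.12740866 -0.00712436  1.37136184] [ 0.70729701  0.13461337 -0.2852798   0.00747258 -1.13656159 -2.48067359]
fixture []
deck []
stop_face [([272.9, 259.3], 0.74), ([362.2, 62.2], 0.63), ([199.0, 195.0], 0.42)]
clip_paddle [([318.9, 206.6], 0.6)]
clip_foot [([271.1, 235.9], 0.85), ([368.6, 20.2], 0.74)]
clip [([294.9, 214.9], 0.65), ([380.8, 186.3], 0.62), ([270.4, 233.9], 0.52), ([273.6, 257.8], 0.34)]
[ 0.54583853  0.11788661 -0.15081929] [[3.1, 1.2], [0.9, 6.3], [-1.0, -2.4], [-2.2, -1.9]]
plate [([276.2, 201.3], 0.96), ([183.9, 65.8], 0.63)]
```

View pics/w1.png

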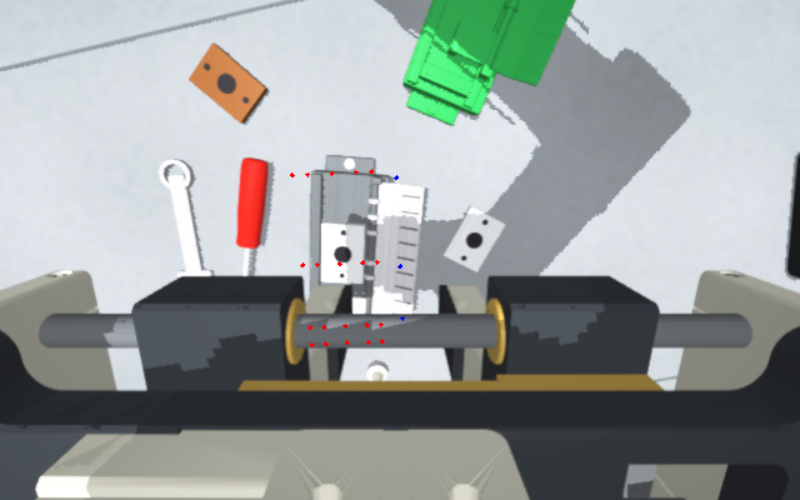

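The wrist view shows the steel fixture at scaled (350,170–320), half hidden by the gripper. The overlay is off sideways by about 20 px. I'll back off along -x and up for a full view.

apply_moves(increments=[-0.025,-0.004,0.012,-0.001,0.004,0,-0.025,-0.004,0.012,-0.001,0.004,0,-0.025,-0.004,0.012,-0.001,0.004,0,-0.02,-0.003,0.012,-0.001,0.004,0,0,0,0,0,0,0])

```text
t: 3.33
eef_pos: [0.4125, 0.1538, 0.2891]
ee_rot: [-3.137, 0.003, 1.363]
force: [0.3, 0.7, 0.1]
width: 0.039
```

Run:
```python
from h import *
s0=arm.get_state(); im=optics.grab_frame("wrist"); w=W2C("wrist")
print(s0['eef_pos'],s0['ee_rot'],arm.get_state()['eef_pos'])
obs=[]
for n in list(M)+["plate","spare_plate"]:
    d=finder.landmark_of("wrist",n); print(n,[(np.round(e['point'],1).tolist(),round(e['conf'],2)) for e in d][:3])
np.save("w2.npy",im); np.save("w2c.npy",w[1])
v=im[120:300,190:430,::-1]; cv2.imwrite("pics/w2.png",cv2.resize(v,None,fx=3.3,fy=3.3,interpolation=cv2.INTER_CUBIC))
```

```text
[0.41250804 0.15378098 0.2890921 ] [-3.13712301  0.00336152  1.36334867] [0.41333784 0.15413679 0.288268  ]
fixture [([401.6, 94.5], 0.6)]
deck [([409.9, 91.1], 0.65)]
stop_face [([310.1, 302.2], 0.8), ([393.6, 141.0], 0.66)]
clip_paddle [([463.4, 99.7], 0.72), ([357.5, 264.5], 0.59)]
clip_foot [([312.4, 282.3], 0.93), ([397.2, 115.6], 0.91)]
clip [([336.0, 267.8], 0.72), ([434.5, 100.2], 0.68)]
plate [([241.8, 145.3], 0.62), ([318.5, 256.7], 0.6)]
spare_plate []
```

View pics/w2.png

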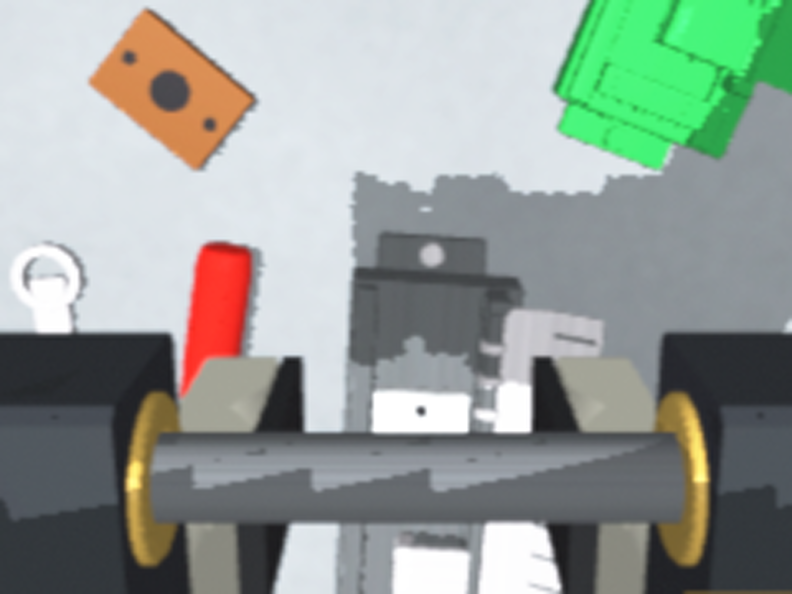

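Run:
```python
from h import *
m=optics.camera_model("wrist"); w1=(m,np.load("w1c.npy")); w2=(m,np.load("w2c.npy"))
a,b=W2C("scene"),W2C("side")
S={"fixture":(350,222),"deck":(344,215),"stop_face":(343,233),"clip_paddle":(377,205),"clip_foot":(347,220),"clip":(362,209)}
D={"fixture":(305,221),"deck":(306,209),"stop_face":(282,194),"clip_paddle":(288,223),"clip_foot":(298,202),"clip":(296,215)}
o=[('side '+k,b,M[k],D[k],0) for k in M]+[('sc '+k,a,M[k],S[k],0) for k in M]
o+=[('w2padI',w2,(-85,50,43.3),(343.9,213.9),0),('w2padO',w2,(-85,72,52.7),(373,217.6),0),
('w2pl',w2,(-30,-21,40),(302.7,238.8),1),('w2pr',w2,(-30,21,40),(332.4,240),1),('w2foot',w2,M["clip_foot"],(312.4,282.3),0),
('w2corner',w2,(-90,-38,38),(297.6,203),0),
('w1padI',w1,(-85,50,43.3),(304,145.6),0),('w1padO',w1,(-85,72,52.7),(341.6,149.6),0),
('w1rl',w1,(-30,-21,40),(256.8,178.4),1),('w1rr',w1,(-30,21,40),(292,179.2),1),('w1fl',w1,(30,-21,40),(256.8,226.4),1),('w1fr',w1,(30,21,40),(289.6,227.2),1)]
def run(o):
    def r(u): return np.concatenate([proj(c,toW(u,np.array(p)+[u[3]*pl,0,0]))[0]-px for n,c,p,px,pl in o])
    s=least_squares(r,[.548,.12,-.15,-18],loss='soft_l1',f_scale=2); print(s.x.round(4),s.cost)
    return s.x,r(s.x).reshape(-1,2)
for name,sel in (("fixed",o[:12]),("wrist",o[12:]),("all",o)):
    x,r=run(sel); print(name); [print('  ',q[0],e.round(1)) for q,e in zip(sel,r)] if name!="fixed" else 0
```

```text
[  0.5484   0.1242  -0.1501 -18.    ] 39.38837474946996
fixed
[  0.5468   0.1228  -0.274  -12.0336] 70.12569000475908
wrist
   w2padI [10.2 -0.8]
   w2padO [-2.1 -1.3]
   w2pl [-1.  -1.1]
   w2pr [-1.6 -0.4]
   w2foot [-1.9 -1.6]
   w2corner [-6.1  1.5]
   w1padI [16.4  1.6]
   w1padO [-1.5  0. ]
   w1rl [1.4 0.1]
   w1rr [1.3 1.9]
   w1fl [ 0.2 -1. ]
   w1fr [1.  0.6]
[  0.5481   0.1237  -0.2537 -13.0612] 118.70612026835495
all
   side fixture [1.8 0.2]
   side deck [0.7 2. ]
   side stop_face [3.8 0.1]
   side clip_paddle [-5.  -4.9]
   side clip_foot [ 1.  -0.3]
   side clip [ 0.1 -2.9]
   sc fixture [-2.2  0.7]
   sc deck [ 4.3 -1.9]
   sc stop_face [4.1 0.2]
   sc clip_paddle [-2.   3.6]
   sc clip_foot [-0.9  0.3]
   sc clip [-1.4  0.1]
   w2padI [ 9.8 -0.8]
   w2padO [-2.4 -1.7]
   w2pl [-0.8 -0.9]
   w2pr [-1.4 -0.8]
   w2foot [-0.8 -1. ]
   w2corner [-6.6  2.7]
   w1padI [16.   1.5]
   w1padO [-1.9 -0.5]
   w1rl [1.7 0.4]
   w1rr [1.6 1.5]
   w1fl [ 1.5 -0.7]
   w1fr [2.2 0.3]
```

apply_moves(increments=[0.036,-0.004,0.005,0,0,0,0.036,-0.004,0.005,0,0,0,0.036,-0.004,0.005,0,0,0,0.036,-0.004,0.005,0,0,0,0.036,-0.004,0.005,0,0,0,0.01,0,0,0,0,0,0,0,0,0,0,0])

```text
t: 4.37
eef_pos: [0.6138, 0.1325, 0.306]
ee_rot: [-3.129, 0.012, 1.367]
force: [-0.9, 0.4, -0.7]
width: 0.0397
```

Run:
```python
from h import *
s0=arm.get_state(); im=optics.grab_frame("wrist"); w=W2C("wrist")
print(s0['eef_pos'],s0['ee_rot'],arm.get_state()['eef_pos'])
for n in list(M)+["plate"]:
    d=finder.landmark_of("wrist",n); print(n,[(np.round(e['point'],1).tolist(),round(e['conf'],2)) for e in d][:3])
np.save("w3.npy",im); np.save("w3c.npy",w[1])
p=proj(w,toW([.548,.1237,-.2],[(0,15,30)]))[0]; c0,r0=int(p[0])-75,max(0,int(p[1])-75); print(c0,r0)
v=im[r0:r0+150,c0:c0+150,::-1]; cv2.imwrite("pics/w3.png",cv2.resize(v,None,fx=4,fy=4,interpolation=cv2.INTER_CUBIC))
```

```text
[0.61384373 0.13253426 0.30600542] [-3.12890891  0.01244624  1.36652162] [0.6129408  0.13251506 0.30562476]
fixture [([304.5, 128.8], 0.71)]
deck [([306.7, 124.9], 0.65)]
stop_face [([299.5, 174.6], 0.67)]
clip_paddle [([348.6, 122.5], 0.85)]
clip_foot [([295.6, 145.3], 0.67)]
clip [([324.8, 127.1], 0.95), ([297.7, 146.9], 0.42)]
plate [([304.5, 117.5], 0.77), ([326.4, 127.6], 0.3)]
238 52
```

View pics/w3.png

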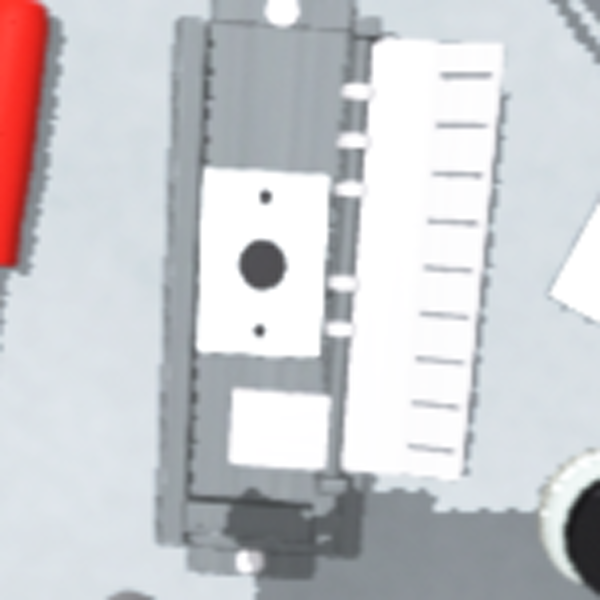

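The view is clear: plate corners at crop (204,168), (330,176), (320,356), (197,352), paddle outer corners (502,43) and (462,478), left rail ends (175,17) and (158,543), stop edge near (190,497). Refitting on these.

Run:
```python
from h import *
m=optics.camera_model("wrist"); w=(m,np.load("w3c.npy"))
q=lambda u,v:(u/4+238-.375,v/4+52-.375)
o=[('rl',(-90,-38,38),q(175,17),0),('fl',(90,-38,38),q(158,543),0),('po_r',(-85,72,52.7),q(502,43),0),('po_f',(55,72,52.7),q(462,478),0),
('stop',(70,-23,44),q(190,497),0),
('lm deck',M['deck'],(306.7,124.9),0),('lm stop',M['stop_face'],(299.5,174.6),0),('lm pad',M['clip_paddle'],(348.6,122.5),0),('lm foot',M['clip_foot'],(295.6,145.3),0),('lm clip',M['clip'],(324.8,127.1),0),('lm fix',M['fixture'],(304.5,128.8),0)]
P=[((-30,-21,40),q(204,168)),((-30,21,40),q(330,176)),((30,21,40),q(320,356)),((30,-21,40),q(197,352)),((0,0,40),q(263,265))]
def r(u): return np.concatenate([proj(w,toW(u,p))[0]-px for n,p,px,_ in o])
s=least_squares(r,[.548,.12,-.2],loss='soft_l1',f_scale=1.5); f=s.x; print(f.round(4)); [print(k[0],e.round(1)) for k,e in zip(o,r(f).reshape(-1,2))]
def rp(u): 
    c,sn=np.cos(u[2]),np.sin(u[2]); return np.concatenate([proj(w,toW(f,(u[0]+c*p[0]-sn*p[1],u[1]+sn*p[0]+c*p[1],p[2])))[0]-px for p,px in P])
g=least_squares(rp,[-18,0,0]); print('plate x,y,yaw',g.x.round(3),g.fun.round(1))
np.save("f.npy",f)
a,b=W2C("scene"),W2C("side")
S={"fixture":(350,222),"deck":(344,215),"stop_face":(343,233),"clip_paddle":(377,205),"clip_foot":(347,220),"clip":(362,209)}
D={"fixture":(305,221),"deck":(306,209),"stop_face":(282,194),"clip_paddle":(288,223),"clip_foot":(298,202),"clip":(296,215)}
for k in M: print(k,(proj(a,toW(f,M[k]))[0]-S[k]).round(1),(proj(b,toW(f,M[k]))[0]-D[k]).round(1))
xr=g.x[0]-30
for x in (xr-10-12,xr-10,0,):
    print(x,toW(f,[(x,28,30)])[0].round(4))
print('yaw target',np.pi/2+f[2])
```

```text
[ 0.5456  0.1261 -0.2751]
rl [-2.4 -3.4]
fl [-3.2  0.5]
po_r [ 1.6 -1.9]
po_f [ 0.3 -0.2]
stop [-0.7 -0.2]
lm deck [-2.5  0.9]
lm stop [1.8 0.6]
lm pad [0.4 6.7]
lm foot [4.4 2.1]
lm clip [-0.4  0.3]
lm fix [ 0.8 -3.1]
plate x,y,yaw [-10.498  -1.393   0.016] [-0.1 -0.  -0.1 -0.2 -0.1  0.5  0.3 -0.2 -0.1 -0.1]
fixture [-1.5 -0.1] [2.1 1.4]
deck [ 5.1 -2.7] [1.  3.1]
stop_face [ 4.3 -0.7] [4.6 0.9]
clip_paddle [-1.3  3.2] [-5.1 -4. ]
clip_foot [-0.4 -0.6] [1.5 0.7]
clip [-0.6 -0.5] [ 0.2 -1.9]
-62.49821812929463 [0.493  0.1701 0.03  ]
-50.49821812929463 [0.5046 0.1668 0.03  ]
0 [0.5532 0.1531 0.03  ]
yaw target 1.2956853071381471
```

Plate origin is at fixture x ≈ -10.5, yaw ≈ -0.26, fitted to sub-pixel; fixture yaw ≈ -0.265. I'll go above the start pose behind the plate, with the jaws across the channel.

apply_moves(increments=[-0.0143,0.0044,-0.025,0.0012,-0.0018,-0.0075,-0.0143,0.0044,-0.025,0.0012,-0.0018,-0.0075,-0.0143,0.0044,-0.025,0.0012,-0.0018,-0.0075,-0.0143,0.0044,-0.025,0.0012,-0.0018,-0.0075,-0.0143,0.0044,-0.025,0.0012,-0.0018,-0.0075,-0.0143,0.0044,-0.025,0.0012,-0.0018,-0.0075,-0.0143,0.0044,-0.025,0.0012,-0.0018,-0.0075,-0.0143,0.0044,-0.025,0.0012,-0.0018,-0.0075,0,0,0,0,0,0,0,0,0,0,0,0], hand=0.49)

```text
t: 5.6
eef_pos: [0.4876, 0.1705, 0.1104]
ee_rot: [3.125, -0.016, 1.312]
force: [1.8, 0.7, 1.2]
width: 0.0445
```

```bash
cat > st.py <<'E'
from h import *
f=np.array([.5456,.1261,-.265])
s=arm.get_state(); p=np.array(s['eef_pos']); d=p[:2]-f[:2]; c,sn=np.cos(f[2]),np.sin(f[2])
print('t',s['t'],'pos',p.round(4),'fix x,y mm',(1000*np.array([c*d[0]+sn*d[1],-sn*d[0]+c*d[1]])).round(1),'tip above deck',round(1000*(p[2]-.041),1),'rot',np.round(s['ee_rot'],4),'F',np.round(s['force'],1),s['width'])
a=R.from_euler('xyz',[np.pi,0,np.pi/2+f[2]])*R.from_euler('xyz',s['ee_rot']).inv(); print('rotvec to go',a.as_rotvec().round(4))
E
python3 st.py
```

```text
t 5.6 pos [0.4876 0.1705 0.1104] fix x,y mm [-67.6  27.6] tip above deck 69.4 rot [ 3.1253 -0.0155  1.3123] F [1.8 0.7 1.2] 0.044471780259508924
rotvec to go [-0.0108  0.0198 -0.0064]
```

apply_moves(increments=[0.004,-0.001,-0.012,-0.004,0.007,-0.002,0.004,-0.001,-0.012,-0.004,0.007,-0.002,0.002,0,-0.01,-0.003,0.005,-0.002,0,0,0,0,0,0])

```text
t: 5.93
eef_pos: [0.5014, 0.1702, 0.0771]
ee_rot: [3.137, -0.004, 1.308]
force: [-0.3, 0.5, -0.5]
width: 0.0449
```

Run:
```python
from h import *
im=optics.grab_frame("side"); b=im[160:270,240:380,::-1]; v=cv2.resize(b,None,fx=5,fy=5,interpolation=cv2.INTER_CUBIC); cv2.imwrite("pics/s1.png",v)
exec(open("st.py").read())
```

```text
t 5.9833 pos [0.5015 0.1703 0.0778] fix x,y mm [-54.1  31.1] tip above deck 36.8 rot [ 3.1369 -0.0048  1.3079] F [ 0.2  0.2 -0.7] 0.044617044741393205
rotvec to go [-0.0034  0.0058 -0.0021]
```

View pics/s1.png

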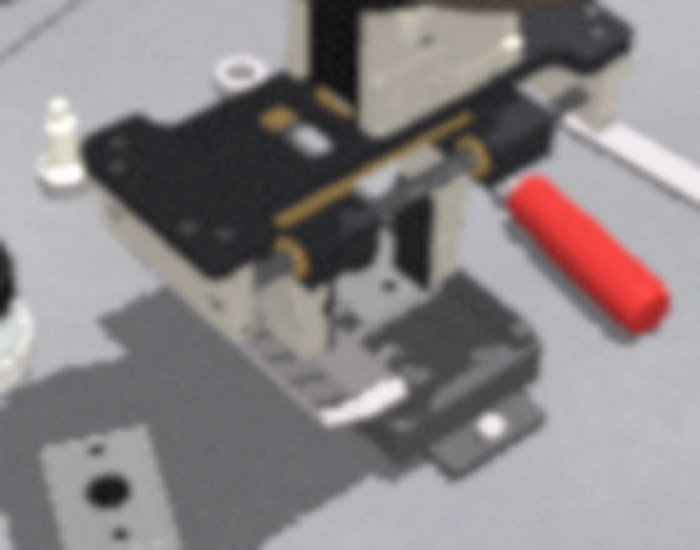

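Side view: the near finger (~(300,330) in the crop) is over the paddle, and the far one (~(430,260)) is over the channel behind the plate. Descending.

apply_moves(increments=[-0.002,-0.001,-0.006,-0.002,0.003,-0.001,-0.0015,-0.001,-0.006,-0.001,0.002,-0.001,0,0,-0.006,0,0,0,0,0,-0.005,0,0,0,0,0,0,0,0,0])

```text
t: 6.4
eef_pos: [0.4997, 0.1685, 0.0535]
ee_rot: [3.139, -0.002, 1.304]
force: [-0.8, 0.6, 3.9]
width: 0.0452
```

```bash
python3 st.py
```

```text
t 6.4 pos [0.4997 0.1685 0.0535] fix x,y mm [-55.3  28.9] tip above deck 12.5 rot [ 3.1394e+00 -2.3000e-03  1.3044e+00] F [-0.8  0.6  3.9] 0.04516700118557479
rotvec to go [-0.0016  0.0027  0.0014]
```

apply_moves(increments=[0,0,-0.004,0,0,0,0,0,-0.003,0,0,0,0,0,0,0,0,0])

```text
t: 6.65
eef_pos: [0.4996, 0.1677, 0.047]
ee_rot: [3.139, -0.001, 1.305]
force: [-3.0, 1.3, 5.9]
width: 0.0449
```

```bash
python3 st.py
```

```text
t 6.65 pos [0.4996 0.1677 0.047 ] fix x,y mm [-55.3  28.1] tip above deck 6.0 rot [ 3.1391e+00 -1.0000e-03  1.3054e+00] F [-3.   1.3  5.9] 0.04490028614618915
rotvec to go [-0.0003  0.0027  0.0004]
```

apply_moves(increments=[0,0,-0.001,0,0,0,0,0,0,0,0,0])

```text
t: 6.82
eef_pos: [0.4996, 0.1677, 0.0469]
ee_rot: [3.139, -0.001, 1.306]
force: [-3.1, 0.5, 5.9]
width: 0.0446
```

Run:
```python
from h import *
for c,(r,k) in {"side":((160,270),(240,380)),"scene":((150,270),(280,420))}.items():
    im=optics.grab_frame(c); cv2.imwrite(f"pics/{c}2.png",cv2.resize(im[r[0]:r[1],k[0]:k[1],::-1],None,fx=5,fy=4.6,interpolation=cv2.INTER_CUBIC))
exec(open("st.py").read())
```

```text
t 6.9167 pos [0.4996 0.1677 0.047 ] fix x,y mm [-55.3  28.1] tip above deck 6.0 rot [ 3.1385e+00 -1.4000e-03  1.3061e+00] F [-3.   0.   6.1] 0.04475066312179351
rotvec to go [-0.0005  0.0034 -0.0003]
```

View pics/side2.png

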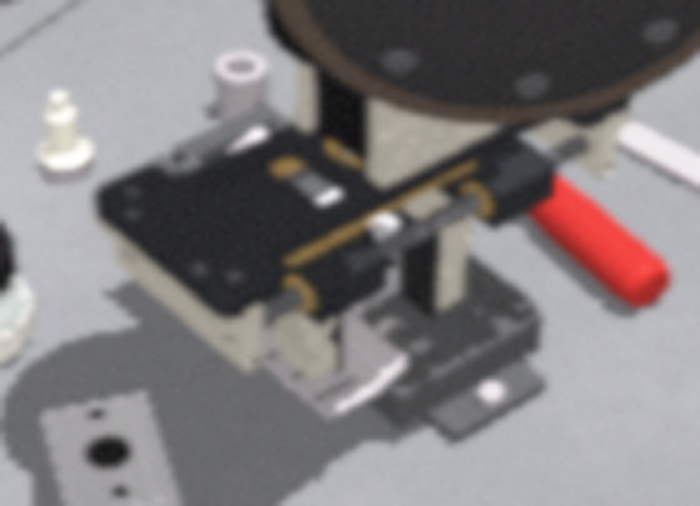

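apply_moves(increments=[0.0058,-0.0016,-0.0015,0,0,0,0.0058,-0.0016,-0.0015,0,0,0,0.0058,-0.0016,-0.001,0,0,0,0.0058,-0.0016,-0.001,0,0,0])

```text
t: 7.25
eef_pos: [0.5184, 0.1611, 0.0443]
ee_rot: [-3.14, 0.001, 1.308]
force: [-7.5, 1.1, 10.2]
width: 0.0445
```

```bash
python3 st.py
```

```text
t 7.25 pos [0.5184 0.1611 0.0443] fix x,y mm [-35.4  26.7] tip above deck 3.3 rot [-3.1398e+00  6.0000e-04  1.3075e+00] F [-7.5  1.1 10.2] 0.04447141791491457
rotvec to go [ 0.0001 -0.0019 -0.0017]
```

apply_moves(increments=[0.005,0,0,0,0,0,0.005,-0.0005,0,0,0,0,0.005,-0.001,0,0,0,0])

```text
t: 7.5
eef_pos: [0.5301, 0.1588, 0.0452]
ee_rot: [-3.135, 0.003, 1.308]
force: [-5.9, 1.1, 8.3]
width: 0.0446
```

Run:
```python
exec(open("st.py").read())
im=optics.grab_frame("scene"); cv2.imwrite("pics/scene3.png",cv2.resize(im[150:270,280:420,::-1],None,fx=5,fy=4.6,interpolation=cv2.INTER_CUBIC))
```

```text
t 7.5 pos [0.5301 0.1588 0.0452] fix x,y mm [-23.6  27.5] tip above deck 4.2 rot [-3.1347  0.0035  1.3081] F [-5.9  1.1  8.3] 0.04462653595548288
rotvec to go [ 0.0016 -0.0075 -0.0023]
```

View pics/scene3.png

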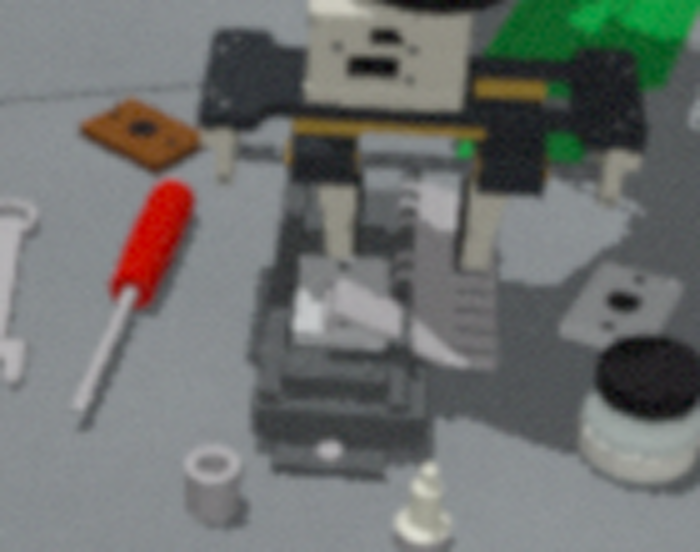

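The plate is sliding under the raised foot (~(350,300)), with the fingers on the paddle and at the plate's rear edge. Continuing.

apply_moves(increments=[0.0043,-0.001,0,0,-0.003,-0.001,0.0043,-0.001,0,0,-0.002,0,0.0043,-0.001,0,0,-0.002,0,0.004,-0.001,0,0,0,0])

```text
t: 7.88
eef_pos: [0.5438, 0.1545, 0.0466]
ee_rot: [-3.137, 0.004, 1.308]
force: [-5.5, 1.4, 6.3]
width: 0.0448
```

```bash
python3 st.py
```

```text
t 7.8833 pos [0.5438 0.1545 0.0466] fix x,y mm [-9.1 27. ] tip above deck 5.6 rot [-3.1369  0.0038  1.3081] F [-5.5  1.4  6.3] 0.044761896747783365
rotvec to go [ 0.0025 -0.0055 -0.0023]
```

apply_moves(increments=[0.004,-0.0007,-0.0015,0,-0.003,-0.001,0.004,-0.0007,-0.001,0,0,0,0.003,-0.0007,-0.001,0,0,0])

```text
t: 8.13
eef_pos: [0.5511, 0.152, 0.0448]
ee_rot: [-3.135, 0.006, 1.308]
force: [-8.2, 2.5, 10.2]
width: 0.0447
```

```bash
python3 st.py
```

```text
t 8.1333 pos [0.5511 0.152  0.0448] fix x,y mm [-1.5 26.4] tip above deck 3.8 rot [-3.1347  0.0057  1.3076] F [-8.2  2.5 10.2] 0.0446844010417375
rotvec to go [ 0.0037 -0.0081 -0.0017]
```

Near the stop; small rows until the force rises.

apply_moves(increments=[0.003,-0.0004,0,0.001,-0.004,-0.001,0.003,-0.0004,0,0,0,0])

```text
t: 8.3
eef_pos: [0.5535, 0.1511, 0.045]
ee_rot: [-3.133, 0.006, 1.306]
force: [-16.3, 8.8, 8.7]
width: 0.0447
```

```bash
python3 st.py
```

```text
t 8.3 pos [0.5535 0.1511 0.045 ] fix x,y mm [ 1.1 26.2] tip above deck 4.0 rot [-3.1331  0.0056  1.3058] F [-16.3   8.8   8.7] 0.04470492256824705
rotvec to go [ 0.0032 -0.0096  0.    ]
```

apply_moves(increments=[0.003,-0.0004,-0.0005,0.001,-0.004,-0.001,0.003,-0.0004,-0.0005,0,0,0])

```text
t: 8.47
eef_pos: [0.5534, 0.1509, 0.0443]
ee_rot: [-3.128, 0.006, 1.303]
force: [-18.1, 9.0, 18.4]
width: 0.0446
```

```bash
python3 st.py
```

```text
t 8.4667 pos [0.5534 0.1509 0.0443] fix x,y mm [ 1.1 26. ] tip above deck 3.3 rot [-3.128   0.0061  1.3029] F [-18.1   9.   18.4] 0.0445908113861122
rotvec to go [ 0.0023 -0.0147  0.0029]
```

Stalled at the expected home position (finger front face x ≈ 10.6, push force up to 18 N). I'll keep the paddle down, back the finger 4 mm off the plate, and check.

apply_moves(increments=[-0.003,0.001,0,0,0,0,-0.002,0.0005,0,0,0,0])

```text
t: 8.63
eef_pos: [0.5513, 0.1537, 0.0472]
ee_rot: [-3.133, 0.003, 1.305]
force: [4.1, -4.2, 7.4]
width: 0.0442
```

Run:
```python
exec(open("st.py").read())
im=optics.grab_frame("scene"); cv2.imwrite("pics/scene4.png",cv2.resize(im[170:260,300:400,::-1],None,fx=6.4,fy=6.4,interpolation=cv2.INTER_CUBIC))
```

```text
t 8.6333 pos [0.5513 0.1537 0.0472] fix x,y mm [-1.8 28.1] tip above deck 6.2 rot [-3.1333e+00  2.7000e-03  1.3049e+00] F [ 4.1 -4.2  7.4] 0.044247572108952124
rotvec to go [ 0.0004 -0.0088  0.0009]
```

View pics/scene4.png

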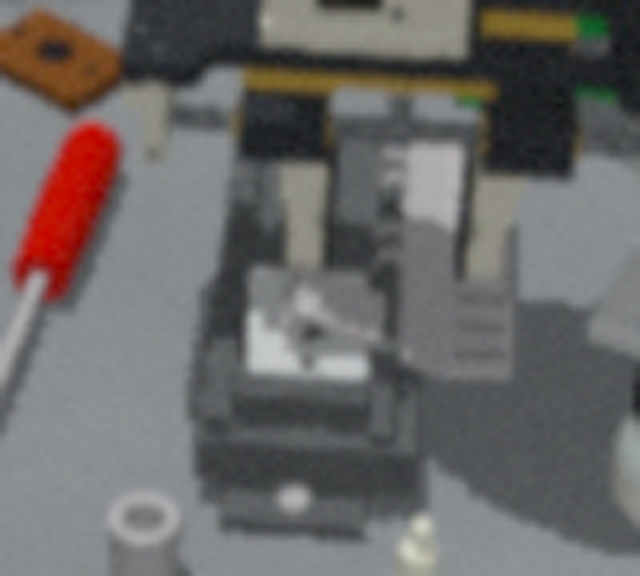

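The plate's front edge (row ~375) meets the stop and the foot is raised above it. Releasing straight up.

apply_moves(increments=[-0.001,0.0003,0.003,0,0,0,-0.001,0.0003,0.004,0,0,0,0,0,0.005,0,0,0,0,0,0.008,0,0,0,0,0,0.012,0,0,0,0,0,0.02,0,0,0,0,0,0.025,0,0,0,0,0,0.03,0,0,0,0,0,0.03,0,0,0,0.01,-0.003,0.03,0,0,0,0.02,-0.005,0.03,0,0,0,0.02,-0.005,0.03,0,0,0,0.015,-0.004,0,0,0,0,0,0,0,0,0,0,0,0,0,0,0,0])

```text
t: 9.93
eef_pos: [0.6081, 0.1332, 0.2917]
ee_rot: [-3.127, 0.007, 1.306]
force: [0.1, 0.2, -0.3]
width: 0.0451
```

Run:
```python
exec(open("st.py").read())
im=optics.grab_frame("wrist"); w=W2C("wrist")
p=proj(w,toW(f,[(10,15,30)]))[0]; c0,r0=int(p[0])-75,max(0,int(p[1])-75); print(c0,r0)
cv2.imwrite("pics/w4.png",cv2.resize(im[r0:r0+150,c0:c0+150,::-1],None,fx=4,fy=4,interpolation=cv2.INTER_CUBIC))
np.save("w4c.npy",w[1])
```

```text
t 9.9333 pos [0.6081 0.1332 0.2917] fix x,y mm [58.4 23.3] tip above deck 250.7 rot [-3.1273  0.0069  1.306 ] F [ 0.1  0.2 -0.3] 0.04509100583404189
rotvec to go [ 0.0029 -0.0156 -0.0001]
236 63
```

View pics/w4.png

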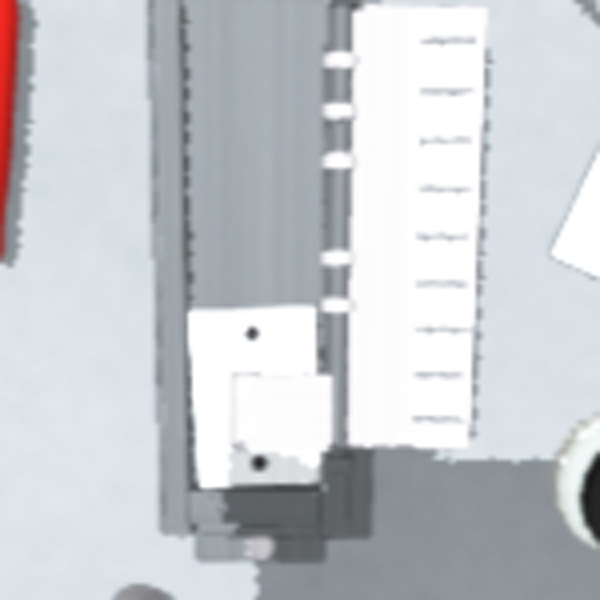

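The clip is down on the plate, and the plate is near the stop, but its edges look slightly skewed. I'll measure that.

Run:
```python
from h import *
m=optics.camera_model("wrist"); w=(m,np.load("w4c.npy"))
q=lambda u,v:(u/4+236-.375,v/4+63-.375)
px=[(188,311),(316,306),(322,482),(199,488)]
P=[(-30,-21,40),(-30,21,40),(30,21,40),(30,-21,40)]
for yaw in(-.265,-.275,-.255):
  f=[.5456,.1261,yaw]
  def rp(u):
    c,s=np.cos(u[2]),np.sin(u[2]); return np.concatenate([proj(w,toW(f,(u[0]+c*p[0]-s*p[1],u[1]+s*p[0]+c*p[1],40)))[0]-q(*k) for p,k in zip(P,px)])
  g=least_squares(rp,[40,0,0]); print(yaw,g.x.round(3),g.fun.round(1))
f=[.5456,.1261,-.265]
for n,p in {'stop L top':(70,-23,44),'stop R top':(70,23,44),'stop L bot':(70,-23,30),'railL in rear':(-60,-23,38),'railL in front':(70,-23,38),'po f':(55,72,52.7),'deck fl':(90,-38,30)}.items():
    print(n,((proj(w,toW(f,p))[0]-[236,63])*4).round(0))
import numpy as np
optics.grab_frame("wrist"); 
im=optics.grab_frame("wrist")
v=im[63+65:63+140,236+30:236+105,::-1]; v=cv2.convertScaleAbs(cv2.resize(v,None,fx=8,fy=8,interpolation=cv2.INTER_CUBIC)); cv2.imwrite("pics/w5.png",np.clip((v/255.)**1.6*255,0,255).astype(np.uint8))
```

```text
-0.265 [ 4.0792e+01 -6.7800e-01  3.8000e-02] [ 0.2 -0.1 -0.3 -0.  -0.1  0.3  0.3 -0.2]
-0.275 [40.797 -0.27   0.048] [ 0.2 -0.1 -0.3 -0.  -0.1  0.3  0.3 -0.2]
-0.255 [ 4.0783e+01 -1.0860e+00  2.8000e-02] [ 0.2 -0.1 -0.3 -0.  -0.1  0.3  0.3 -0.2]
stop L top [190. 484.]
stop R top [324. 484.]
stop L bot [194. 476.]
railL in rear [181.  81.]
railL in front [192. 480.]
po f [472. 445.]
deck fl [154. 531.]
```

View pics/w5.png

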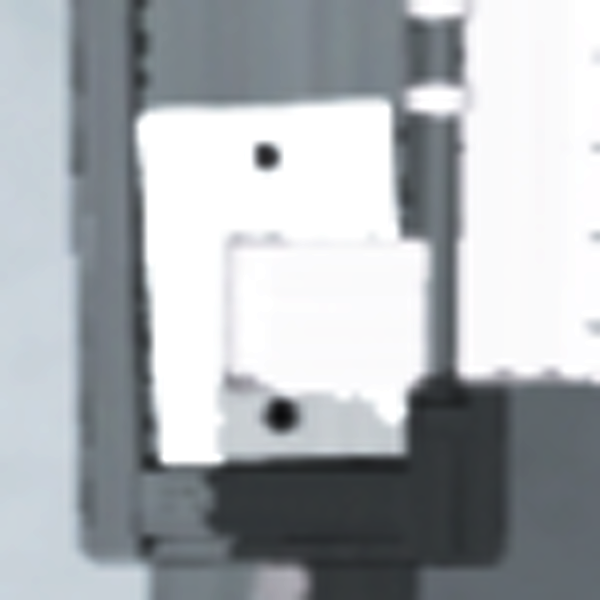

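The plate is at the stop, but about 0.04 rad skew within the channel play, so its +y front corner stands roughly 1.5 mm off the stop. There is plenty of time, so I'll press the clip again and square it, pushing on the +y half of the rear edge.

apply_moves(increments=[-0.0073,0.003,-0.025,0.0004,-0.002,0,-0.0073,0.003,-0.025,0.0004,-0.002,0,-0.0073,0.003,-0.025,0.0004,-0.002,0,-0.0073,0.003,-0.025,0.0004,-0.002,0,-0.0073,0.003,-0.025,0.0004,-0.002,0,-0.0073,0.003,-0.025,0.0004,-0.002,0,-0.0073,0.003,-0.022,0.0004,-0.002,0,-0.004,0.002,-0.012,0,0,0,0,0,0,0,0,0,0,0,0,0,0,0], hand=0.59)

```text
t: 10.92
eef_pos: [0.5378, 0.1553, 0.095]
ee_rot: [-3.131, 0.009, 1.311]
force: [0.1, 0.4, 0.3]
width: 0.036
```

```bash
python3 st.py
```

```text
t 10.9167 pos [0.5378 0.1553 0.095 ] fix x,y mm [-15.2  26.1] tip above deck 54.0 rot [-3.1312  0.0095  1.3108] F [0.1 0.4 0.3] 0.03596916970933513
rotvec to go [ 0.0064 -0.0125 -0.005 ]
```

apply_moves(increments=[0.003,0.0013,-0.005,0.002,-0.004,-0.002,0.003,0.0013,-0.006,0.002,-0.004,-0.002,0.002,0.001,-0.006,0.002,-0.004,-0.001,0,0,0,0,0,0])

```text
t: 11.25
eef_pos: [0.5482, 0.1602, 0.0793]
ee_rot: [3.138, -0.003, 1.306]
force: [0.3, -0.4, -0.4]
width: 0.0361
```

```bash
python3 st.py
```

```text
t 11.25 pos [0.5482 0.1602 0.0793] fix x,y mm [-6.4 33.6] tip above deck 38.3 rot [ 3.1381 -0.0032  1.3062] F [ 0.3 -0.4 -0.4] 0.036057147814522114
rotvec to go [-0.0022  0.0043 -0.0004]
```

apply_moves(increments=[-0.001,-0.001,-0.006,-0.001,0.003,0,-0.001,0,-0.006,-0.001,0.001,0,0,0,-0.006,0,0,0,0,0,-0.005,0,0,0,0,0,0,0,0,0])

```text
t: 11.67
eef_pos: [0.5471, 0.1589, 0.0546]
ee_rot: [3.141, -0.001, 1.305]
force: [0.1, 0.6, -0.8]
width: 0.0354
```

```bash
python3 st.py
```

```text
t 11.6667 pos [0.5471 0.1589 0.0546] fix x,y mm [-7.2 32.1] tip above deck 13.6 rot [ 3.1406e+00 -1.2000e-03  1.3051e+00] F [ 0.1  0.6 -0.8] 0.03541978823195056
rotvec to go [-0.0009  0.0013  0.0007]
```

apply_moves(increments=[0,0,-0.005,0,0,0,0,0,-0.004,0,0,0,0,0,-0.001,0,0,0])

```text
t: 11.92
eef_pos: [0.5473, 0.1577, 0.0448]
ee_rot: [3.14, 0.001, 1.306]
force: [-3.5, -0.6, 10.7]
width: 0.036
```

```bash
python3 st.py
```

```text
t 11.9167 pos [0.5473 0.1577 0.0448] fix x,y mm [-6.7 31. ] tip above deck 3.8 rot [3.1401e+00 8.0000e-04 1.3059e+00] F [-3.5 -0.6 10.7] 0.03599289479053177
rotvec to go [ 0.0011  0.0012 -0.0001]
```

Paddle down, about 10 N. Pushing gently forward, with no -y drift.

apply_moves(increments=[0.004,-0.0007,-0.0003,0,0,0,0.004,-0.0007,-0.0003,0,0,0,0.003,0,-0.0003,0,0,0])

```text
t: 12.17
eef_pos: [0.5542, 0.1555, 0.0441]
ee_rot: [-3.137, 0.004, 1.306]
force: [-17.6, 6.7, 17.0]
width: 0.0362
```

```bash
python3 st.py
```

```text
t 12.1667 pos [0.5542 0.1555 0.0441] fix x,y mm [ 0.5 30.6] tip above deck 3.1 rot [-3.1372  0.0041  1.3058] F [-17.6   6.7  17. ] 0.03618334706308108
rotvec to go [ 0.0028 -0.0053  0.    ]
```

apply_moves(increments=[0.004,-0.0006,0,0,-0.003,0,0.004,-0.0006,0,0,-0.002,0])

```text
t: 12.33
eef_pos: [0.5547, 0.1553, 0.044]
ee_rot: [-3.131, 0.006, 1.302]
force: [-23.9, 12.7, 21.0]
width: 0.0361
```

```bash
python3 st.py
```

```text
t 12.3333 pos [0.5547 0.1553 0.044 ] fix x,y mm [ 1.1 30.5] tip above deck 3.0 rot [-3.1307  0.0056  1.3024] F [-23.9  12.7  21. ] 0.036094005017803014
rotvec to go [ 0.0025 -0.012   0.0034]
```

apply_moves(increments=[-0.003,0.0003,-0.0003,0,0,0,-0.003,0.0003,-0.001,0,0,0])

```text
t: 12.5
eef_pos: [0.552, 0.158, 0.0457]
ee_rot: [-3.137, 0.001, 1.305]
force: [5.6, -5.2, 9.4]
width: 0.0358
```

```bash
python3 st.py
```

```text
t 12.5 pos [0.552  0.158  0.0457] fix x,y mm [-2.2 32.5] tip above deck 4.7 rot [-3.1366e+00  1.0000e-03  1.3047e+00] F [ 5.6 -5.2  9.4] 0.03584358429758201
rotvec to go [-0.0004 -0.0051  0.0011]
```

Clear of the plate by about 3 mm; releasing straight up.

apply_moves(increments=[-0.002,0.0003,0.002,0,0,0,-0.001,0.0003,0.004,0,0,0,0,0,0.005,0,0,0,0,0,0.008,0,0,0,0,0,0.012,0,0,0,0,0,0.02,0,0,0,0,0,0.025,0,0,0,0,0,0.03,0,0,0,0,0,0.03,0,0,0,0.01,-0.003,0.03,0,0,0,0.02,-0.005,0.03,0,0,0,0.02,-0.005,0.03,0,0,0,0.015,-0.004,0,0,0,0,0,0,0,0,0,0,0,0,0,0,0,0])

```text
t: 13.75
eef_pos: [0.6114, 0.1388, 0.2879]
ee_rot: [-3.134, 0.002, 1.306]
force: [-0.8, 0.7, -0.2]
width: 0.0359
```

Run:
```python
exec(open("st.py").read())
im=optics.grab_frame("wrist"); w=W2C("wrist"); np.save("w6c.npy",w[1])
p=proj(w,toW(f,[(25,20,30)]))[0]; c0,r0=int(p[0])-50,max(0,int(p[1])-55); print(c0,r0)
v=cv2.resize(im[r0:r0+85,c0:c0+100,::-1],None,fx=7,fy=7,interpolation=cv2.INTER_CUBIC)
cv2.imwrite("pics/w6.png",np.clip((v/255.)**1.6*255,0,255).astype(np.uint8))
for n,p in {'home rl':(10,-21,40),'rr':(10,21,40),'fr':(70,21,40),'fl':(70,-21,40)}.items(): print(n,((proj(w,toW(f,p))[0]-[c0,r0])*7).round(0))
```

```text
t 13.75 pos [0.6114 0.1388 0.2879] fix x,y mm [60.1 29.5] tip above deck 246.9 rot [-3.1341e+00  2.1000e-03  1.3062e+00] F [-0.8  0.7 -0.2] 0.03590332563345342
rotvec to go [ 0.     -0.0078 -0.0004]
259 92
home rl [134. 312.]
rr [357. 313.]
fr [359. 627.]
fl [143. 627.]
```

View pics/w6.png

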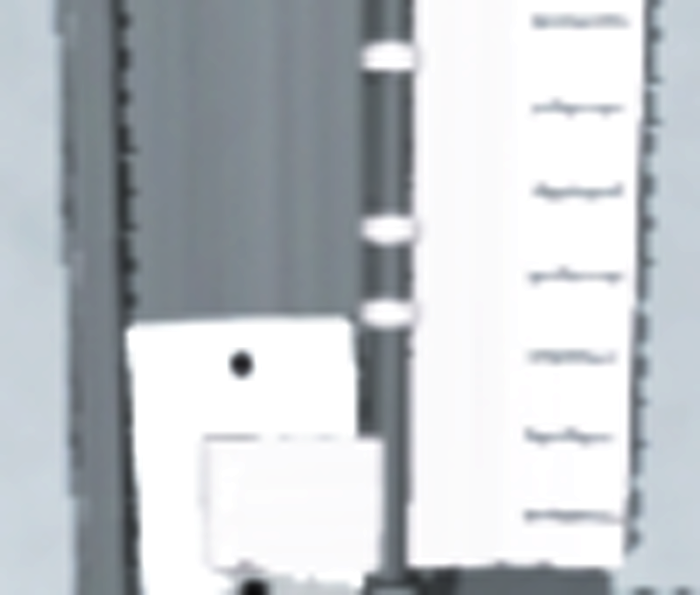

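```bash
python3 -c "
from station import arm
s=arm.get_state(); print(s['t'],s['force'].round(1)); print(arm.job_done())"
```

```text
13.8 [ 0.3  0.  -1. ]
the job is handed in; nothing more can be done
None
```

The plate is loaded and the clip is back down on it, but the plate is not perfectly square against the stop. I handed in at 13.8 s, with the gripper about 25 cm above the fixture and touching nothing.

- **Loading:** I pressed the paddle down with one finger and pushed the plate under the raised foot with the other, until it stalled at the stop at the expected position with about 18 N. I then backed the finger off the plate with the paddle still down, and released the clip.
- **Second push:** The wrist picture showed the plate slightly turned in the channel, about 0.04 rad. I pressed the clip again, pushed nearer the +y side until it stalled again at about 24 N, and released. So the clip was released twice.
- **Last check:** The foot rests on the plate. A slight turn of about 0.03 rad remains, within the channel's play. I estimate the +y front corner is about 1 mm off the stop and the middle about half a millimetre. That estimate rests on how far the plate is turned, because the gap itself can't be seen in the pictures.
- **Disagreement:** The camera fit put the plate's origin at about 40.8 mm after the first push, against 40 when fully home. I take the excess as calibration error, since it would place the plate past the stop.
- **Other parts:** I saw no sign of the other parts or look-alikes moving in the pictures, but I did not check them separately at the end.

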